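# Put the balance weights back in their cases

### The job

The weighing is done: put the four brass balance weights away, each standing upright on the floor of the well in the wooden case of its own size (the smallest weight in the smallest case, and so on up to the largest). Set the weights down rather than dropping them, and leave the pill bottle and the ointment jar where they stand.

Things in the scene. Friction and masses are not known exactly. Their poses are not given: they have to be found in the camera images.
- weight_50: The smallest of four loose brass knob weights standing on the counter: a plain upright cylinder 20 mm in diameter and 20 mm tall, with a round knob 13 mm across on top, 29 mm tall in all, about 50 g. Origin: centre of its underside; z up its axis.
- weight_100: The second smallest of four loose brass knob weights standing on the counter: a plain upright cylinder 30 mm in diameter and 20 mm tall, with a round knob 19 mm across on top, 34 mm tall in all, about 100 g. Origin: centre of its underside; z up its axis.
- weight_200: The second largest of four loose brass knob weights standing on the counter: a plain upright cylinder 40 mm in diameter and 24 mm tall, with a round knob 26 mm across on top, 42 mm tall in all, about 200 g. Origin: centre of its underside; z up its axis.
- weight_500: The largest of four loose brass knob weights standing on the counter: a plain upright cylinder 50 mm in diameter and 32 mm tall, with a round knob 32 mm across on top, 55 mm tall in all, about 500 g. Origin: centre of its underside; z up its axis.
- case_50: The smallest of four open dark-wood weight cases, fixed to the counter: a square block 48 x 48 mm and 14 mm high, with one round well 32 mm in diameter (plus a 3 mm bevel at its mouth) and 8 mm deep in the middle of its top, lined in grey, for the smallest weight. Origin: centre of its underside on the counter; the well's floor lies 6 mm above it; z up.
- case_100: The second smallest of four open dark-wood weight cases, fixed to the counter: a square block 62 x 62 mm and 14 mm high, with one round well 42 mm in diameter (plus a 3 mm bevel at its mouth) and 8 mm deep in the middle of its top, lined in grey, for the second smallest weight. Origin: centre of its underside on the counter; the well's floor lies 6 mm above it; z up.
- case_200: The second largest of four open dark-wood weight cases, fixed to the counter: a square block 76 x 76 mm and 14 mm high, with one round well 52 mm in diameter (plus a 3 mm bevel at its mouth) and 8 mm deep in the middle of its top, lined in grey, for the second largest weight. Origin: centre of its underside on the counter; the well's floor lies 6 mm above it; z up.
- case_500: The largest of four open dark-wood weight cases, fixed to the counter: a square block 90 x 90 mm and 14 mm high, with one round well 62 mm in diameter (plus a 3 mm bevel at its mouth) and 8 mm deep in the middle of its top, lined in grey, for the largest weight. Origin: centre of its underside on the counter; the well's floor lies 6 mm above it; z up.
- bottle: Bystander: loose white screw-cap pill bottle, 42 mm in diameter, 70 mm tall, upright. Leave it alone. Origin: centre of its underside; z up.
- jar: Bystander: loose amber glass ointment jar with a black lid, 54 mm in diameter, 45 mm tall, upright. Leave it alone. Origin: centre of its underside; z up.

How it is judged:
At the end, for the whole second after the job is handed in: Each of the four weights stands in the well of the case of its own size: its axis within 12 mm of the case's centre, its underside on the well floor (2 to 9 mm above the case's underside), within 0.12 rad of upright, released and at rest (under 0.02 m/s) (horizontal distance between weight_50 and case_50 below 0.012 m and z of weight_50 in the frame of case_50 between 0.002 and 0.009 m and angle between each of weight_50, weight_100, weight_200, weight_500's own z axis and vertical below 0.12 rad and linear speed of each of weight_50, weight_100, weight_200, weight_500 below 0.02 m/s and horizontal distance between weight_100 and case_100 below 0.012 m and z of weight_100 in the frame of case_100 between 0.002 and 0.009 m and horizontal distance between weight_200 and case_200 below 0.012 m and z of weight_200 in the frame of case_200 between 0.002 and 0.009 m and horizontal distance between weight_500 and case_500 below 0.012 m and z of weight_500 in the frame of case_500 between 0.002 and 0.009 m); the robot touches nothing.
It fails at once if a weight is dropped: it falls freely, touching nothing, at more than 0.8 m/s (a fall of about 33 mm) ((contact force between weight_50 and anything else below 0.05 N and linear speed of weight_50 above 0.8 m/s) or (contact force between weight_100 and anything else below 0.05 N and linear speed of weight_100 above 0.8 m/s) or (contact force between weight_200 and anything else below 0.05 N and linear speed of weight_200 above 0.8 m/s) or (contact force between weight_500 and anything else below 0.05 N and linear speed of weight_500 above 0.8 m/s)).
It fails at once if the pill bottle or the ointment jar is moved by more than 20 mm or tipped by more than 0.3 rad (distance of any of bottle, jar from where it was at the start of the episode above 0.02 m or angle between any of bottle, jar's own z axis and vertical above 0.3 rad).
It also fails if it takes over 109 s, if anything falls off the work surface, if the arm or the gripper's body presses on something with over 40 N, if the wrist force passes 120 N, or if a joint passes its speed limit or range.

### The arm

A 7-joint arm with a two-finger parallel gripper is mounted at the origin on the work surface. World frame = base frame: x ahead of the robot, y to its left, z up, the work surface at z = 0. Lengths are in m, angles in rad, forces in N, time in s.
With the tool pointing down it reaches from about 0.35 to 0.9 m from the base axis. Payload 19.9 kg.
Tool frame: the origin (TCP) lies where the fingers leave the gripper's body, on its centre line; the fingertips stand 73 mm ahead of it and the grasp point (between the pads) lies 54 mm ahead of it; z points along the fingers, y is the line along which they close (so a half turn about z gives the same grasp; the last joint's range is limited). The gripper opens to 85 mm and grips with 20 to 120 N. Pads are 22 mm wide; open, the fingers measure 114 mm over their backs; the gripper's body (76 mm by 85 mm) begins 54 mm behind the grasp point. The pads swing forward as they close: fully open they stand 13 mm farther back than shut.
Start: joints at [-1.171, 0.417, -0.01, 1.614, 0.005, 1.111, -0.053], TCP at [0.267, 0.565, 0.304] pointing down, gripper open.
Joint ranges: [-2.81, 2.81], [-0.39, 2.02], [-1.27, 1.25], [0.06, 2.57], [-1.19, 4.33], [0.19, 2], [-2.82, 2.82]. Speed limits (rad/s): [1.89, 1.89, 2.39, 2.39, 3.01, 3.01, 3.01].

### API

Orientations are given as a 3x3 rotation matrix whose columns are the frame's x, y, z axes.
In Python, from station import robot, imaging, probe_bus gives the robot as it stands (robot), with the cameras (imaging) and the readings (probe_bus).
- The arm moves only by the shell command python3 shift.py 'ROWS' [OPENING]. ROWS is a JSON list that holds a single list of rows (three levels of brackets), with 1 to 20 rows, each of 4 numbers: dx, dy, dz in units of 50 mm, then a turn about the tool's z in rad; each row shifts and turns the commanded pose from where the row before left it, along the tool's axes as they then stand; what a row does not reach is not made up. A row lasts 1/12 s, in which the tool goes at most 0.0417 m and 0.125 rad, less where a joint would pass 70% of its speed; a pose out of reach is approached as far as the arm can. OPENING is the opening from 0.0 (shut) to 1.0 (fully open), set as the command begins (- or left out keeps the last). The fingers move at their own pace and stop on an object; the grip force is fixed at half the most. Time passes only in rows, so rows that do not move let the fingers close. It prints the time, the measured TCP pose, the force, the opening and the grip force at its end. Input that does not fit is refused with a message, and nothing moves.
- probe_bus.read_state(): the state, without advancing time (a new reading comes with each control period).
- imaging.capture(name): name is "scene" or "top" or "wrist"; returns (picture, depth): 384x512x3 uint8, red, green, blue; 384x512 float32, m along the optical axis (not along the pixel's ray), 0 where there is no reading.
- imaging.camera_info(name): a dict with "fx", "fy", "cx", "cy" (pixels), "k1" (the pictures are not rectified: a ray, as slopes to the right and down, at radius r is drawn at 1 + k1 r^2 times it, then the intrinsics apply), "extrinsics" (4x4, takes a point from world to camera coordinates); the wrist camera has in their place "tool_from_camera" (4x4, takes a point from camera to tool coordinates, whose origin is the TCP and whose axes are the flange's). Camera axes: x right, y down, z forward; pixel columns grow to the right and rows downward; lengths in m; the calibration is good to about 2 mm. A picture is of the moment at which its call begins: read the wrist's pose just before it. camera_info takes no time and is no camera call.
- robot.job_done(): hands the job in; it is judged then, once.
The state is a dict: "time_s": time; "qpos": joint angles; "joint_vel": joint speeds; "effort": joint torques, N m; "eef_pos": TCP position; "orientation": TCP orientation; "wrist_force": force on the tool from outside, world axes, zero at the start; "torque": the same for the moment, N m; "finger_gap": opening from 0.0 (shut) to 1.0 (fully open); "grasp_force": force on a finger pad.
Only numpy, scipy, OpenCV 4.12 (cv2) and the standard library are available. Lean on these libraries where they do the work, as an engineer would, in place of code of your own. Each camera call takes 0.05 s, during which the arm holds its last target. There are 200 camera calls.

## Working session

There is one attempt and no reset: what is moved stays moved. The work goes in short steps, Python scripts to look and compute and a shell command to move; the robot and the scene stay as the last step left them, time stands still between calls to the robot, and variables do not carry over. Pictures are saved under pics/ and viewed, at most 14 in all, crops included, and the job is handed in when it is done.

```bash
ls; mkdir -p pics; python3 - <<'E'
from station import robot, imaging, probe_bus
import cv2,numpy as np
np.set_printoptions(precision=4,suppress=True)
for n in("top","scene"):
    p,d=imaging.capture(n); cv2.imwrite(f"pics/{n}0.png",p[:,:,::-1]); np.savez(f"{n}0.npz",p=p,d=d)
    print(n,imaging.camera_info(n))
print(imaging.camera_info("wrist")); print(probe_bus.read_state())
E
```

```text
pics
shift.py
station.py
top {'fx': 462.367358836906, 'fy': 462.367358836906, 'cx': 256.54239316375595, 'cy': 195.79375427976026, 'k1': -0.02257749986916524, 'extrinsics': array([[-0.0007, -1.    , -0.0037, -0.0223],
       [-0.9968,  0.001 , -0.0801,  0.5485],
       [ 0.0801,  0.0036, -0.9968,  1.1689],
       [ 0.    ,  0.    ,  0.    ,  1.    ]])}
scene {'fx': 401.1316475396983, 'fy': 401.1316475396983, 'cx': 260.0618087966522, 'cy': 193.25019422002492, 'k1': -0.10868443783369587, 'extrinsics': array([[ 0.7931,  0.6088, -0.0177, -0.4211],
       [ 0.3272, -0.4504, -0.8307, -0.139 ],
       [-0.5136,  0.6531, -0.5565,  1.4583],
       [ 0.    ,  0.    ,  0.    ,  1.    ]])}
{'fx': 313.5383699864922, 'fy': 313.5383699864922, 'cx': 255.03644952115806, 'cy': 189.81394634709508, 'k1': -0.008605947225689492, 'tool_from_camera': array([[ 0.0001, -0.951 , -0.3091,  0.0797],
       [ 1.    ,  0.0002, -0.0003,  0.0002],
       [ 0.0003, -0.3091,  0.951 , -0.0686],
       [ 0.    ,  0.    ,  0.    ,  1.    ]])}
{'time_s': 0.1, 'qpos': array([-1.1705,  0.4179, -0.0103,  1.6141,  0.0047,  1.1107, -0.053 ]), 'joint_vel': array([ 0.0016, -0.0027,  0.0035,  0.0002,  0.0004,  0.001 , -0.0017]), 'effort': array([  0.0017, -86.5815,   0.6814, -43.5633,   0.0193,   0.005 ,
         0.    ]), 'eef_pos': array([0.2671, 0.5648, 0.3034]), 'orientation': array([[-0.904 ,  0.4276, -0.0004],
       [ 0.4276,  0.904 , -0.001 ],
       [-0.0001, -0.0011, -1.    ]]), 'wrist_force': array([-0.348 , -0.3769,  0.1561]), 'torque': array([ 0.011 , -0.0363, -0.0274]), 'grasp_force': 0.0, 'finger_gap': 0.9988213248230572}
```

View pics/top0.png

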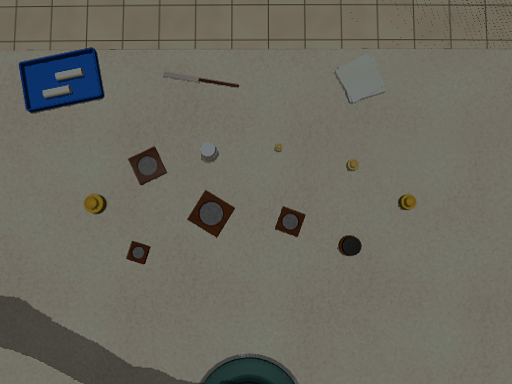

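View pics/scene0.png

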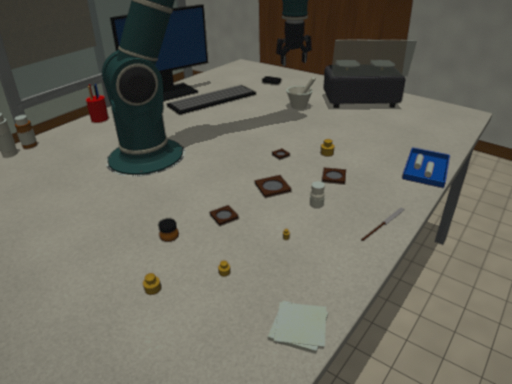

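The top view shows the brass weights at (94,204), (408,202), (352,165) and (279,147). The cases sit at (211,213), (147,166), (290,221) and (138,252), the bottle at (208,152) and the jar at (350,245). The scene view agrees.

```bash
cat > h.py <<'E'
import cv2,numpy as np
from station import robot, imaging, probe_bus
np.set_printoptions(precision=4,suppress=True)
def ray(info,uv):
    K=np.array([[info['fx'],0,info['cx']],[0,info['fy'],info['cy']],[0,0,1]])
    q=cv2.undistortPoints(np.array(uv,float).reshape(-1,1,2),K,np.array([info['k1'],0,0,0.]))[:,0]
    return np.c_[q,np.ones(len(q))]
def toplane(info,uv,z,T=None):   # T: world_from_camera
    if T is None: T=np.linalg.inv(info['extrinsics'])
    d=ray(info,uv)@T[:3,:3].T; o=T[:3,3]
    return o+d*((z-o[2])/d[:,2])[:,None]
def wristT(st,info):
    W=np.eye(4); W[:3,:3]=st['orientation']; W[:3,3]=st['eef_pos']; return W@info['tool_from_camera']
def blobs(m,amin=15):
    m=cv2.morphologyEx(m.astype(np.uint8),cv2.MORPH_CLOSE,np.ones((3,3)))
    return [c for c in cv2.findContours(m,cv2.RETR_EXTERNAL,cv2.CHAIN_APPROX_NONE)[0] if cv2.contourArea(c)>=amin]
def gold(p):
    h=cv2.cvtColor(p,cv2.COLOR_RGB2HSV); return (h[...,0]>17)&(h[...,0]<32)&(h[...,1]>140)&(h[...,2]>50)
def brown(p):
    h=cv2.cvtColor(p,cv2.COLOR_RGB2HSV); return ((h[...,0]<14)|(h[...,0]>172))&(h[...,1]>110)&(h[...,2]>25)
E
python3 - <<'E'
from h import *
for n in("top","scene"):
    p=np.load(n+"0.npz")['p']; i=imaging.camera_info(n)
    for nm,m,z in(("gold",gold(p),.015),("brown",brown(p),.012)):
        for c in blobs(m):
            (u,v),(w,h),a=cv2.minAreaRect(c)
            P=toplane(i,[[u,v]],z)[0]
            q=toplane(i,cv2.boxPoints(((u,v),(w,h),a)),z)
            print(n,nm,[round(u),round(v)],P[:2],"sides",np.linalg.norm(q[0]-q[1])*1e3,np.linalg.norm(q[1]-q[2])*1e3,"yaw",np.arctan2(*(q[1]-q[0])[1::-1]))
    if n=="top":
        print("bottle",toplane(i,[[208,152]],.05),"jar",toplane(i,[[350,245]],.03))
E
```

```text
top gold [408, 202] [ 0.5338 -0.4152] sides 38.96047186386237 36.45813401291047 yaw -0.02552155467528027
top gold [94, 203] [0.5307 0.4009] sides 49.19859219434756 46.82950977640424 yaw -0.7735446371171063
top gold [352, 165] [ 0.6285 -0.2717] sides 17.731170693508126 24.3766427996674 yaw -0.4741864489304845
top brown [138, 253] [0.4025 0.2832] sides 46.859865591457385 48.57302326933256 yaw -0.30657904602254854
top brown [290, 221] [ 0.4828 -0.1087] sides 60.16996608177047 61.62725337583332 yaw -0.3528490831776524
top brown [211, 213] [0.504  0.0961] sides 88.1572964274824 89.862261719618 yaw -0.5445513803883184
top brown [147, 165] [0.6295 0.2636] sides 74.53377806696285 75.22473588400455 yaw -1.1295583973533805
top brown [219, 82] [0.8513 0.078 ] sides 6.2624237598767865 105.4994412315094 yaw -0.15068585537570567
bottle [[0.6578 0.1002 0.05  ]] jar [[ 0.4224 -0.2598  0.03  ]]
scene gold [151, 283] [ 0.5307 -0.4101] sides 35.6511884007731 64.70736086117664 yaw 1.124903797277801
scene gold [224, 268] [ 0.6317 -0.2715] sides 24.328596657579013 47.19283213799102 yaw 0.640808931476277
s
[... 246 characters left out ...]
04] sides 71.8582955126146 68.64736919467178 yaw 1.2052896731847549
scene brown [273, 186] [0.5093 0.0928] sides 107.06059030427336 100.43662241620862 yaw 1.0428721456138095
scene brown [334, 175] [0.6329 0.2607] sides 80.56836475261574 70.98331512951668 yaw 2.031057129376353
scene brown [281, 153] [0.4072 0.2815] sides 61.36945963405589 55.44243187593075 yaw 1.2985408824001266
scene brown [95, 103] [-0.6258  0.1923] sides 104.43519716948981 581.9756000493142 yaw 1.0293449181673042
scene brown [348, 36] [-0.2545  2.1162] sides 1549.3679404842085 3155.0643652805115 yaw 0.7077869417588109
scene brown [272, 32] [-0.8167  1.9151] sides 302.67714564415473 2771.7000130527776 yaw 0.6815421590656253
```

Careful with the scale: shifts go in units of 50 mm. That gives: -0.026 m is -0.52, 0.02 m is 0.4.

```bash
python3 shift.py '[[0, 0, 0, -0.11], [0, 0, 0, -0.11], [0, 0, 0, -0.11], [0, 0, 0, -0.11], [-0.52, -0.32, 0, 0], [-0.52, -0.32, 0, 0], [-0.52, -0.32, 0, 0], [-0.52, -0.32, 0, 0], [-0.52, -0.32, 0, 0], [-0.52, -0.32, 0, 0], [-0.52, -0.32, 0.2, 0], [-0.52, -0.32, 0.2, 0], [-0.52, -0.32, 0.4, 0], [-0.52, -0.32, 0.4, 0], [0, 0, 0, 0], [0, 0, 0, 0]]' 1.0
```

```text
refused: ROWS must be a list holding one list of rows, three levels of brackets. Nothing was moved.
```

Nothing moved. I misread the format; it is a list holding one list of rows, three levels of brackets. Resending.

```bash
python3 shift.py '[[[0, 0, 0, -0.11], [0, 0, 0, -0.11], [0, 0, 0, -0.11], [0, 0, 0, -0.11], [-0.52, -0.32, 0, 0], [-0.52, -0.32, 0, 0], [-0.52, -0.32, 0, 0], [-0.52, -0.32, 0, 0], [-0.52, -0.32, 0, 0], [-0.52, -0.32, 0, 0], [-0.52, -0.32, 0.2, 0], [-0.52, -0.32, 0.2, 0], [-0.52, -0.32, 0.4, 0], [-0.52, -0.32, 0.4, 0], [0, 0, 0, 0], [0, 0, 0, 0]]]' 1.0
cat > look.py <<'E'
import sys; from h import *
name=sys.argv[1]; zs=float(sys.argv[2])   # plane height of the knob/weight outline
info=imaging.camera_info("wrist"); st=probe_bus.read_state(); p,d=imaging.capture("wrist")
cv2.imwrite(f"pics/{name}.png",p[:,:,::-1]); T=wristT(st,info)
print("t",st['time_s'],"tcp",st['eef_pos'],"x,y axes",st['orientation'][:,0],st['orientation'][:,1])
for nm,m in(("gold",gold(p)),("brown",brown(p))):
    for c in blobs(m,60):
        mk=np.zeros(m.shape,np.uint8); cv2.drawContours(mk,[c],-1,1,-1)
        v,u=np.nonzero((mk>0)&(d>0)); z=d[v,u]
        X=(ray(info,np.c_[u,v])*z[:,None])@T[:3,:3].T+T[:3,3]
        zt=np.percentile(X[:,2],98)
        s=X[X[:,2]>zt-.006] if nm=="gold" else X[X[:,2]>.009]
        if len(s)<5: continue
        (cx,cy),(w,h),a=cv2.minAreaRect(s[:,:2].astype(np.float32))
        print(nm,[round(u.mean()),round(v.mean())],"n",len(s),"top z",zt,"centre",[round(cx,4),round(cy,4)],"mean",s.mean(0)[:2],"size",[round(w,4),round(h,4)])
        P=toplane(info,cv2.minEnclosingCircle(c)[0],zs,T)[0]; print("   ray on plane",P[:2])
E
python3 look.py w1 .02
```

```text
time_s: 1.43
eef_pos: [0.528, 0.4026, 0.2421]
orientation: [[-1.0, 0.005, -0.002], [0.005, 1.0, -0.002], [0.002, -0.002, -1.0]]
wrist_force: [0.3, 0.6, 0.6]
finger_gap: 0.999
grasp_force: 0.0
t 1.4333 tcp [0.528  0.4026 0.2421] x,y axes [-1.      0.0049  0.0018] [ 0.0049  1.     -0.0024]
gold [252, 177] n 1003 top z 0.054389163175045704 centre [0.5279, 0.3989] mean [0.5273 0.399 ] size [0.0313, 0.0313]
   ray on plane [0.5281 0.3994]
brown [169, 271] n 193 top z 0.1823174008908728 centre [0.5861, 0.3294] mean [0.6256 0.3143] size [0.0195, 0.1406]
   ray on plane [0.631 0.308]
brown [117, 247] n 1455 top z 0.013888955331297534 centre [0.5812, 0.2943] mean [0.6083 0.2551] size [0.0482, 0.1809]
   ray on plane [0.6077 0.2623]
brown [122, 33] n 2032 top z 0.01396264815155568 centre [0.4022, 0.2876] mean [0.4015 0.2877] size [0.0483, 0.0469]
   ray on plane [0.4039 0.2899]
```

View pics/w1.png

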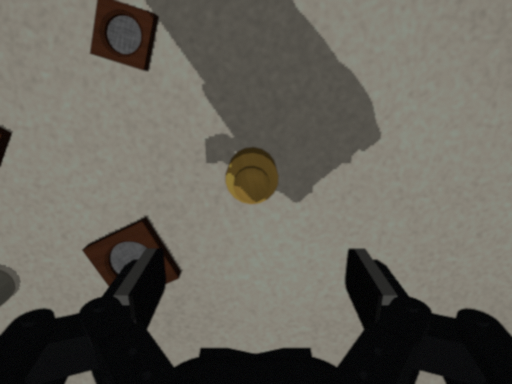

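The wrist picture shows weight_500 at (252,177), between the open fingers, whose tips are at (150,252) and (357,252). I'll read the fingertip position from the depth image.

```bash
cat > tip.py <<'E'
from h import *
info=imaging.camera_info("wrist"); p,d=imaging.capture("wrist"); C=info['tool_from_camera']
v,u=np.nonzero((d>0)&(d<.2)); X=(ray(info,np.c_[u,v])*d[v,u][:,None])@C[:3,:3].T+C[:3,3]
for s in(X[X[:,1]<0],X[X[:,1]>0]):
    if len(s):
        t=s[s[:,2]>np.percentile(s[:,2],99.5)-.006]; print("zmax",np.percentile(s[:,2],[99,99.7,100]),"tip y range",t[:,1].min(),t[:,1].max(),"x",t[:,0].min(),t[:,0].max())
E
python3 tip.py
```

```text
zmax [0.0557 0.0587 0.0611] tip y range -0.054859552437912816 -0.041734365112888056 x -0.010737948678797724 0.012218857937515995
zmax [0.0556 0.0589 0.0612] tip y range 0.04226408829468312 0.05528969947968073 x -0.010935543959390157 0.012308514596106088
```

Scaled: 0.03 m is 0.6, -0.0036 m is -0.072.

```bash
python3 shift.py '[[[0, -0.072, 0.4, 0], [0, 0, 0.6, 0], [0, 0, 0.6, 0], [0, 0, 0.6, 0], [0, 0, 0.6, 0], [0, 0, 0.3, 0], [0, 0, 0.18, 0], [0, 0, 0, 0], [0, 0, 0, 0]]]'; python3 shift.py '[[[0, 0, 0, 0], [0, 0, 0, 0], [0, 0, 0, 0], [0, 0, 0, 0], [0, 0, 0, 0], [0, 0, 0, 0], [0, 0, 0, 0]]]' 0.0; python3 tip.py
```

```text
time_s: 2.28
eef_pos: [0.5272, 0.4016, 0.0811]
orientation: [[-1.0, 0.001, 0.001], [0.001, 1.0, 0.001], [-0.001, 0.001, -1.0]]
wrist_force: [0.1, 0.2, 0.7]
finger_gap: 0.999
grasp_force: 0.0
time_s: 2.87
eef_pos: [0.5275, 0.4009, 0.0814]
orientation: [[-1.0, 0.002, 0.001], [0.002, 1.0, 0.0], [-0.001, 0.0, -1.0]]
wrist_force: [-3.2, -5.8, 14.0]
finger_gap: 0.555
grasp_force: 59.8
zmax [0.0841 0.0844 0.0854] tip y range -0.15580294814852785 -0.00013336440354623448 x -0.10003463394016862 0.11579380110898889
zmax [0.0842 0.0845 0.0858] tip y range 0.00028889153054832364 0.16395296851089364 x -0.0998988915056781 0.11610485570503429
```

Scaled: -0.03 m is -0.6, -0.02 m is -0.4.

```bash
python3 shift.py '[[[0, 0, -0.2, 0], [0, 0, -0.4, 0], [0, 0, -0.6, 0], [0.046, -0.6, -0.6, 0], [0.046, -0.6, -0.6, 0], [0.046, -0.6, 0, 0], [0.046, -0.6, 0, 0], [0.046, -0.6, 0, 0], [0.046, -0.6, 0, 0], [0.046, -0.6, 0, 0], [0.046, -0.6, 0, 0], [0.046, -0.6, 0, 0], [0.046, -0.6, 0, 0], [0, 0, 0, 0], [0, 0, 0, 0], [0, 0, 0, 0]]]'; python3 look.py w2 .02
```

```text
time_s: 4.25
eef_pos: [0.5035, 0.1026, 0.1992]
orientation: [[-1.0, 0.002, 0.0], [0.002, 1.0, 0.0], [-0.0, 0.0, -1.0]]
wrist_force: [0.1, 1.5, -5.2]
finger_gap: 0.55
grasp_force: 63.5
t 4.25 tcp [0.5035 0.1026 0.1992] x,y axes [-1.      0.0016 -0.0005] [0.0016 1.     0.0005]
gold [255, 272] n 4532 top z 0.1719415876584024 centre [0.504, 0.1031] mean [0.5016 0.103 ] size [0.0318, 0.0307]
   ray on plane [0.5842 0.1024]
brown [436, 291] n 1622 top z 0.1733663695314835 centre [0.5771, 0.224] mean [0.6062 0.2743] size [0.2271, 0.0657]
   ray on plane [0.6183 0.2596]
brown [27, 164] n 1726 top z 0.013869471417828521 centre [0.4858, -0.0951] mean [ 0.4857 -0.0887] size [0.0396, 0.0621]
   ray on plane [ 0.4815 -0.0887]
brown [248, 168] n 4915 top z 0.013836356785939462 centre [0.503, 0.0987] mean [0.4881 0.0972] size [0.0885, 0.0894]
   ray on plane [0.4982 0.0992]
brown [485, 61] n 1888 top z 0.013953716325211904 centre [0.4026, 0.286] mean [0.4043 0.2781] size [0.0487, 0.0482]
   ray on plane [0.4035 0.2753]
```

View pics/w2.png

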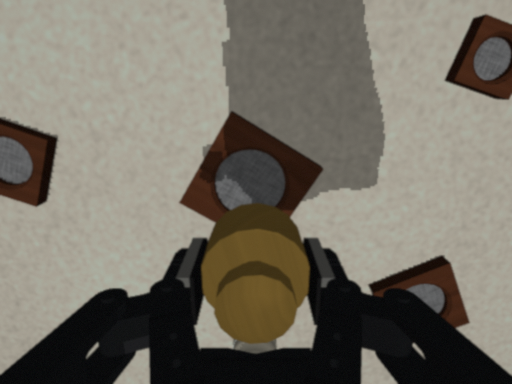

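Weight_500 is held upright at (255,272), with its case beyond it at (250,170). The case centre is measured at (.503,.0987).

```bash
python3 shift.py '[[[0.02, -0.09, 0.2, 0], [0, 0, 0.4, 0], [0, 0, 0.6, 0], [0, 0, 0.5, 0], [0, 0, 0.2, 0], [0, 0, 0.1, 0], [0, 0, 0.1, 0], [0, 0, 0, 0], [0, 0, 0, 0], [0, 0, 0, 0]]]'
```

```text
time_s: 5.13
eef_pos: [0.503, 0.0978, 0.0947]
orientation: [[-1.0, 0.002, 0.002], [0.002, 1.0, 0.0], [-0.002, 0.0, -1.0]]
wrist_force: [0.4, -0.4, -4.2]
finger_gap: 0.548
grasp_force: 63.3
```

Scaled: 0.002 m is 0.04, 0.0015 m is 0.03.

```bash
python3 shift.py '[[[0, 0, 0.04, 0], [0, 0, 0.04, 0], [0, 0, 0.03, 0], [0, 0, 0, 0], [0, 0, 0, 0], [0, 0, 0, 0]]]'
```

```text
time_s: 5.63
eef_pos: [0.5025, 0.0976, 0.0883]
orientation: [[-1.0, 0.002, -0.0], [0.002, 1.0, -0.0], [0.0, -0.0, -1.0]]
wrist_force: [-1.0, 0.1, -4.4]
finger_gap: 0.553
grasp_force: 63.4
```

```bash
python3 shift.py '[[[0, 0, 0.02, 0], [0, 0, 0.02, 0], [0, 0, 0, 0], [0, 0, 0, 0], [0, 0, 0, 0]]]'
```

```text
time_s: 6.05
eef_pos: [0.5026, 0.0976, 0.0873]
orientation: [[-1.0, 0.002, 0.0], [0.002, 1.0, 0.0], [-0.0, 0.0, -1.0]]
wrist_force: [-10.2, -1.6, 25.5]
finger_gap: 0.553
grasp_force: 67.0
```

Scaled: -0.034 m is -0.68, -0.03 m is -0.6.

```bash
python3 shift.py '[[[0, 0, 0, 0], [0, 0, 0, 0], [0, 0, 0, 0], [0, 0, 0, 0], [0, 0, 0, 0]]]' 1.0; python3 shift.py '[[[0, 0, -0.4, 0], [0, 0, -0.6, 0], [0, 0, -0.6, 0], [0, 0, -0.6, 0], [0, 0, -0.6, 0], [0, 0, 0, 0], [0, 0, 0, 0], [0, 0, 0, 0]]]'; python3 look.py w3 .02 | head -4; python3 shift.py '[[[-0.04, -0.68, 0, 0], [-0.04, -0.68, 0, 0], [-0.04, -0.68, 0, 0], [-0.04, -0.68, 0, 0], [-0.04, -0.68, 0, 0], [-0.04, -0.68, 0, 0], [-0.04, -0.68, 0, 0], [-0.04, -0.68, 0, 0], [-0.04, -0.68, 0, 0], [-0.04, -0.68, 0, 0], [-0.04, -0.68, 0, 0], [-0.04, -0.68, 0, 0], [-0.04, -0.68, 0, 0], [-0.04, -0.68, 0, 0], [-0.04, -0.68, 0, 0], [0, 0, 0, 0], [0, 0, 0, 0], [0, 0, 0, 0]]]'; python3 look.py w4 .02
```

```text
time_s: 6.47
eef_pos: [0.5025, 0.0976, 0.0862]
orientation: [[-1.0, 0.002, 0.0], [0.002, 1.0, -0.0], [-0.0, -0.0, -1.0]]
wrist_force: [0.7, 0.3, -0.6]
finger_gap: 1.0
grasp_force: 0.0
time_s: 7.13
eef_pos: [0.5022, 0.0976, 0.2259]
orientation: [[-1.0, 0.002, -0.0], [0.002, 1.0, -0.0], [0.0, -0.0, -1.0]]
wrist_force: [-0.8, -0.6, -0.5]
finger_gap: 0.999
grasp_force: 0.0
t 7.1333 tcp [0.5022 0.0976 0.2259] x,y axes [-1.      0.0018  0.0003] [ 0.0018  1.     -0.0002]
gold [255, 184] n 1169 top z 0.06018993839516979 centre [0.5035, 0.0983] mean [0.5024 0.0982] size [0.0311, 0.0316]
   ray on plane [0.5053 0.0974]
brown [432, 279] n 1371 top z 0.013893966156772186 centre [0.5673, 0.2346] mean [0.6125 0.282 ] size [0.2227, 0.0491]
time_s: 8.68
eef_pos: [0.5313, -0.4118, 0.2247]
orientation: [[-1.0, 0.002, -0.002], [0.002, 1.0, 0.001], [0.002, 0.001, -1.0]]
wrist_force: [0.3, 1.0, 0.6]
finger_gap: 1.003
grasp_force: 0.0
t 8.6833 tcp [ 0.5313 -0.4118  0.2247] x,y axes [-1.      0.0018  0.0018] [0.0018 1.     0.0014]
gold [398, 271] n 11 top z 0.181301462445331 centre [0.5239, -0.3554] mean [ 0.524  -0.3553] size [0.0015, 0.0002]
   ray on plane [ 0.6293 -0.2702]
gold [255, 181] n 665 top z 0.041770793166051964 centre [0.5318, -0.4109] mean [ 0.5311 -0.4108] size [0.0244, 0.0253]
   ray on plane [ 0.5312 -0.4109]
brown [419, 52] n 1032 top z 0.02889150203832472 centre [0.4222, -0.2724] mean [ 0.4233 -0.277 ] size [0.0512, 0.0265]
   ray on plane [ 0.42   -0.2694]
```

View pics/w3.png

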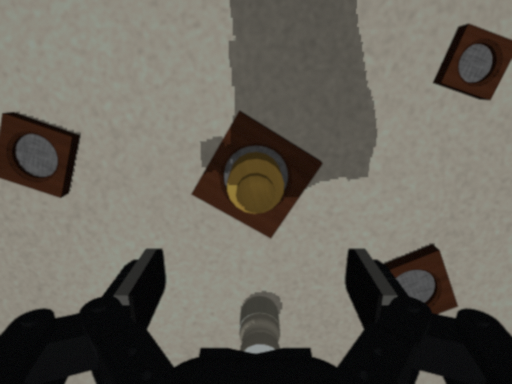

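Weight_500 is seated in its case at (255,185). Next is weight_200.

```bash
python3 shift.py '[[[0, 0.02, 0.4, 0], [0, 0, 0.6, 0], [0, 0, 0.6, 0], [0, 0, 0.6, 0], [0, 0, 0.4, 0], [0, 0, 0.2, 0], [0, 0, 0.1, 0], [0, 0, 0, 0], [0, 0, 0, 0]]]'; python3 shift.py '[[[0, 0, 0, 0], [0, 0, 0, 0], [0, 0, 0, 0], [0, 0, 0, 0], [0, 0, 0, 0], [0, 0, 0, 0], [0, 0, 0, 0]]]' 0.0
```

```text
time_s: 9.48
eef_pos: [0.5322, -0.4115, 0.0825]
orientation: [[-1.0, 0.001, 0.001], [0.001, 1.0, -0.001], [-0.001, -0.001, -1.0]]
wrist_force: [-0.2, 0.6, 1.1]
finger_gap: 1.005
grasp_force: 0.0
time_s: 10.07
eef_pos: [0.5318, -0.4115, 0.0823]
orientation: [[-1.0, 0.002, 0.001], [0.002, 1.0, -0.0], [-0.001, -0.0, -1.0]]
wrist_force: [-3.5, 3.6, 11.7]
finger_gap: 0.429
grasp_force: 58.8
```

```bash
python3 shift.py '[[[0, 0, -0.2, 0], [0, 0, -0.4, 0], [0, 0, -0.6, 0], [-0.1, 0.4, -0.6, 0], [-0.1, 0.68, -0.6, 0], [-0.1, 0.68, 0, 0], [-0.1, 0.68, 0, 0], [-0.1, 0.68, 0, 0], [-0.1, 0.68, 0, 0], [-0.1, 0.68, 0, 0], [-0.1, 0.68, 0, 0], [-0.1, 0.68, 0, 0], [-0.1, 0.68, 0, 0], [-0.1, 0.68, 0, 0], [-0.1, 0.68, 0, 0], [-0.1, 0.68, 0, 0], [-0.1, 0.68, 0, 0], [-0.1, 0.68, 0, 0], [-0.1, 0.68, 0, 0], [-0.06, 0.68, 0, 0]]]' ; python3 shift.py '[[[0, 0.68, 0, 0], [0, 0.68, 0, 0], [0, 0.68, 0, 0], [0, 0.4, 0, 0], [0, 0, 0, 0], [0, 0, 0, 0], [0, 0, 0, 0]]]'; python3 look.py w5 .02
```

```text
time_s: 11.73
eef_pos: [0.6153, 0.151, 0.1993]
orientation: [[-1.0, 0.002, 0.001], [0.002, 1.0, -0.0], [-0.001, -0.0, -1.0]]
wrist_force: [0.2, 0.2, -2.2]
finger_gap: 0.429
grasp_force: 60.6
time_s: 12.32
eef_pos: [0.6155, 0.2706, 0.1989]
orientation: [[-1.0, 0.002, 0.0], [0.002, 1.0, -0.001], [-0.0, -0.001, -1.0]]
wrist_force: [1.2, 0.0, -2.2]
finger_gap: 0.427
grasp_force: 60.6
t 12.3167 tcp [0.6155 0.2706 0.1989] x,y axes [-1.      0.0025 -0.0001] [ 0.0025  1.     -0.0008]
gold [255, 260] n 2485 top z 0.15806911576763893 centre [0.615, 0.2712] mean [0.6133 0.271 ] size [0.0245, 0.0246]
   ray on plane [0.6839 0.2723]
gold [27, 44] n 294 top z 0.05300515560691961 centre [0.5069, 0.1109] mean [0.5067 0.1121] size [0.0073, 0.0241]
   ray on plane [0.5011 0.1032]
brown [249, 185] n 3277 top z 0.013830838291181138 centre [0.6283, 0.2662] mean [0.615 0.266] size [0.0752, 0.0746]
   ray on plane [0.6241 0.2657]
brown [60, 63] n 4449 top z 0.014102220546517639 centre [0.5127, 0.1146] mean [0.5181 0.1226] size [0.054, 0.0894]
   ray on plane [0.5163 0.1225]
```

View pics/w5.png

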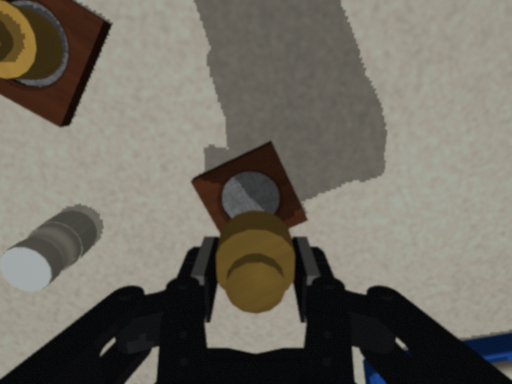

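Weight_200 is held upright at (255,260), with case_200 beyond it at (250,190).

```bash
python3 shift.py '[[[-0.26, -0.1, 0.2, 0], [0, 0, 0.4, 0], [0, 0, 0.6, 0], [0, 0, 0.5, 0], [0, 0, 0.2, 0], [0, 0, 0.14, 0], [0, 0, 0.06, 0], [0, 0, 0.04, 0], [0, 0, 0, 0], [0, 0, 0, 0]]]'; python3 shift.py '[[[0, 0, 0.02, 0], [0, 0, 0, 0], [0, 0, 0, 0], [0, 0, 0, 0]]]'
```

```text
time_s: 13.2
eef_pos: [0.6288, 0.2666, 0.0928]
orientation: [[-1.0, 0.002, 0.001], [0.002, 1.0, 0.001], [-0.001, 0.001, -1.0]]
wrist_force: [-0.3, 0.1, -1.8]
finger_gap: 0.427
grasp_force: 60.6
time_s: 13.53
eef_pos: [0.6284, 0.2665, 0.0908]
orientation: [[-1.0, 0.002, 0.0], [0.002, 1.0, 0.0], [-0.0, 0.0, -1.0]]
wrist_force: [-0.6, 0.0, -3.0]
finger_gap: 0.43
grasp_force: 60.6
```

```bash
python3 shift.py '[[[0, 0, 0.02, 0], [0, 0, 0.02, 0], [0, 0, 0, 0], [0, 0, 0, 0], [0, 0, 0, 0]]]'
```

```text
time_s: 13.95
eef_pos: [0.6283, 0.2664, 0.0886]
orientation: [[-1.0, 0.002, -0.0], [0.002, 1.0, -0.0], [0.0, -0.0, -1.0]]
wrist_force: [0.7, -0.6, -1.5]
finger_gap: 0.429
grasp_force: 60.8
```

Scaled: 0.001 m is 0.02.

```bash
python3 shift.py '[[[0, 0, 0.02, 0], [0, 0, 0, 0], [0, 0, 0, 0], [0, 0, 0, 0]]]'
```

```text
time_s: 14.28
eef_pos: [0.6284, 0.2664, 0.0884]
orientation: [[-1.0, 0.002, 0.0], [0.002, 1.0, 0.0], [-0.0, 0.0, -1.0]]
wrist_force: [-4.3, -2.4, 9.2]
finger_gap: 0.433
grasp_force: 61.9
```

Scaled: -0.034 m is -0.68, -0.03 m is -0.6.

```bash
python3 shift.py '[[[0, 0, 0, 0], [0, 0, 0, 0], [0, 0, 0, 0], [0, 0, 0, 0], [0, 0, 0, 0]]]' 1.0; python3 shift.py '[[[0, 0, -0.4, 0], [0, 0, -0.6, 0], [0, 0, -0.6, 0], [0, 0, -0.6, 0], [0, 0, -0.4, 0], [0, 0, 0, 0], [0, 0, 0, 0], [0, 0, 0, 0]]]' | head -2; python3 look.py w6 .02 | grep -A1 gold; python3 shift.py '[[[0, -0.68, 0, 0], [0, -0.68, 0, 0], [0, -0.68, 0, 0], [0, -0.68, 0, 0], [0, -0.68, 0, 0], [0, -0.68, 0, 0], [0, -0.68, 0, 0], [0, -0.68, 0, 0], [0, -0.68, 0, 0], [0, -0.68, 0, 0], [0, -0.68, 0, 0], [0, -0.68, 0, 0], [0, -0.68, 0, 0], [0, -0.68, 0, 0], [0, -0.68, 0, 0], [0, -0.52, 0, 0], [0, 0, 0, 0], [0, 0, 0, 0], [0, 0, 0, 0]]]'; python3 look.py w7 .02
```

```text
time_s: 14.7
eef_pos: [0.6284, 0.2665, 0.0876]
orientation: [[-1.0, 0.002, 0.0], [0.002, 1.0, -0.0], [-0.0, -0.0, -1.0]]
wrist_force: [-0.1, 1.0, -0.1]
finger_gap: 1.001
grasp_force: 0.0
time_s: 15.37
eef_pos: [0.628, 0.2664, 0.2169]
gold [255, 184] n 733 top z 0.04774130711301336 centre [0.6283, 0.2674] mean [0.6276 0.2671] size [0.025, 0.0245]
   ray on plane [0.6292 0.2664]
gold [26, 29] n 935 top z 0.060247508594332304 centre [0.5073, 0.1061] mean [0.5066 0.1067] size [0.0151, 0.0292]
   ray on plane [0.5037 0.0882]
time_s: 17.0
eef_pos: [0.6272, -0.2688, 0.2166]
orientation: [[-1.0, 0.001, -0.001], [0.001, 1.0, 0.001], [0.001, 0.001, -1.0]]
wrist_force: [-0.4, 0.7, -0.2]
finger_gap: 0.997
grasp_force: 0.0
t 17.0 tcp [ 0.6272 -0.2688  0.2166] x,y axes [-1.      0.0015  0.0014] [0.0015 1.     0.0009]
gold [458, 231] n 150 top z 0.02858750403557859 centre [0.675, -0.0793] mean [ 0.6742 -0.0799] size [0.0117, 0.0106]
   ray on plane [ 0.6756 -0.0788]
gold [253, 184] n 388 top z 0.033039209397740986 centre [0.6295, -0.2705] mean [ 0.6287 -0.2705] size [0.0185, 0.0179]
   ray on plane [ 0.6269 -0.2703]
brown [458, 26] n 2014 top z 0.013980814706138088 centre [0.4917, -0.1104] mean [ 0.501  -0.1082] size [0.0618, 0.0421]
   ray on plane [ 0.4929 -0.1147]
```

Scaled: -0.0015 m is -0.03, 0.03 m is 0.6.

```bash
python3 shift.py '[[[-0.036, -0.03, 0.4, 0], [0, 0, 0.6, 0], [0, 0, 0.6, 0], [0, 0, 0.6, 0], [0, 0, 0.3, 0], [0, 0, 0.14, 0], [0, 0, 0.04, 0], [0, 0, 0, 0], [0, 0, 0, 0]]]'; python3 shift.py '[[[0, 0, 0, 0], [0, 0, 0, 0], [0, 0, 0, 0], [0, 0, 0, 0], [0, 0, 0, 0], [0, 0, 0, 0], [0, 0, 0, 0], [0, 0, 0, 0]]]' 0.0
```

```text
time_s: 17.8
eef_pos: [0.63, -0.2712, 0.0853]
orientation: [[-1.0, 0.002, 0.002], [0.002, 1.0, -0.001], [-0.002, -0.001, -1.0]]
wrist_force: [-0.2, -0.3, 0.3]
finger_gap: 1.001
grasp_force: 0.0
time_s: 18.47
eef_pos: [0.6293, -0.2712, 0.0843]
orientation: [[-1.0, 0.002, 0.0], [0.002, 1.0, -0.0], [-0.0, -0.0, -1.0]]
wrist_force: [-3.0, 0.7, 8.7]
finger_gap: 0.302
grasp_force: 58.5
```

Scaled: -0.03 m is -0.6, 0.022 m is 0.44.

```bash
python3 shift.py '[[[0, 0, -0.2, 0], [0, 0, -0.4, 0], [0, 0, -0.6, 0], [0.2, 0.2, -0.6, 0], [0.38, 0.4, -0.6, 0], [0.38, 0.44, 0, 0], [0.38, 0.44, 0, 0], [0.38, 0.44, 0, 0], [0.38, 0.44, 0, 0], [0.38, 0.44, 0, 0], [0.44, 0.44, 0, 0], [0, 0, 0, 0], [0, 0, 0, 0], [0, 0, 0, 0]]]'; python3 look.py w8 .02
```

```text
time_s: 19.63
eef_pos: [0.4839, -0.1091, 0.2043]
orientation: [[-1.0, 0.002, 0.001], [0.002, 1.0, -0.0], [-0.001, -0.0, -1.0]]
wrist_force: [-0.3, -0.5, -0.6]
finger_gap: 0.303
grasp_force: 59.2
t 19.6333 tcp [ 0.4839 -0.1091  0.2043] x,y axes [-1.      0.0018 -0.0012] [ 0.0018  1.     -0.0003]
gold [255, 255] n 1274 top z 0.15294573397480113 centre [0.4839, -0.1085] mean [ 0.4824 -0.1087] size [0.0185, 0.0183]
   ray on plane [ 0.5492 -0.1086]
gold [487, 208] n 243 top z 0.05681927225173005 centre [0.5043, 0.0843] mean [0.5045 0.0837] size [0.0252, 0.0069]
   ray on plane [0.5075 0.0957]
brown [467, 200] n 3590 top z 0.013800037022937256 centre [0.5029, 0.0977] mean [0.4999 0.079 ] size [0.0909, 0.0882]
   ray on plane [0.4961 0.0825]
brown [258, 179] n 3021 top z 0.013654273643575975 centre [0.482, -0.1066] mean [ 0.4801 -0.1066] size [0.0602, 0.0625]
   ray on plane [ 0.4774 -0.1066]
brown [89, 103] n 1018 top z 0.02935045465929713 centre [0.4178, -0.246] mean [ 0.4162 -0.2405] size [0.0503, 0.029]
   ray on plane [ 0.4168 -0.2492]
```

View pics/w8.png

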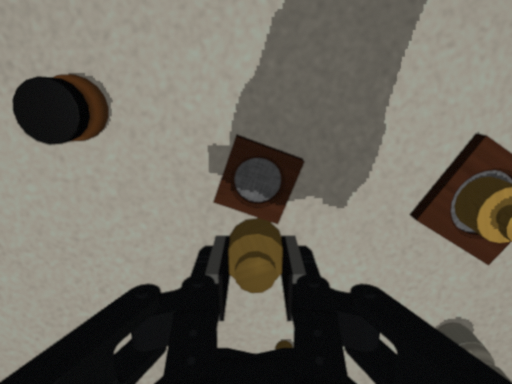

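Weight_100 is held upright at (255,255), with case_100 clear at (258,180).

```bash
python3 shift.py '[[[0.04, 0.04, 0.2, 0], [0, 0, 0.4, 0], [0, 0, 0.6, 0], [0, 0, 0.5, 0], [0, 0, 0.2, 0], [0, 0, 0.14, 0], [0, 0, 0.06, 0], [0, 0, 0.06, 0], [0, 0, 0, 0], [0, 0, 0, 0], [0, 0, 0, 0]]]'; python3 shift.py '[[[0, 0, 0.02, 0], [0, 0, 0, 0], [0, 0, 0, 0], [0, 0, 0, 0]]]'
```

```text
time_s: 20.6
eef_pos: [0.4819, -0.1068, 0.0964]
orientation: [[-1.0, 0.002, 0.001], [0.002, 1.0, -0.0], [-0.001, -0.0, -1.0]]
wrist_force: [0.1, -1.1, -1.7]
finger_gap: 0.302
grasp_force: 59.2
time_s: 20.93
eef_pos: [0.4815, -0.1068, 0.0948]
orientation: [[-1.0, 0.002, 0.0], [0.002, 1.0, -0.0], [-0.0, -0.0, -1.0]]
wrist_force: [0.5, 0.9, -1.0]
finger_gap: 0.301
grasp_force: 59.2
```

```bash
python3 shift.py '[[[0, 0, 0.02, 0], [0, 0, 0.02, 0], [0, 0, 0, 0], [0, 0, 0, 0], [0, 0, 0, 0]]]';  python3 shift.py '[[[0, 0, 0.02, 0], [0, 0, 0, 0], [0, 0, 0, 0], [0, 0, 0, 0]]]'
```

```text
time_s: 21.35
eef_pos: [0.4815, -0.1068, 0.0926]
orientation: [[-1.0, 0.002, -0.0], [0.002, 1.0, -0.0], [0.0, -0.0, -1.0]]
wrist_force: [0.1, -0.2, -1.4]
finger_gap: 0.302
grasp_force: 59.2
time_s: 21.68
eef_pos: [0.4815, -0.1068, 0.0917]
orientation: [[-1.0, 0.002, 0.0], [0.002, 1.0, -0.0], [-0.0, -0.0, -1.0]]
wrist_force: [-0.5, -0.7, -0.5]
finger_gap: 0.3
grasp_force: 59.2
```

Scaled: 0.001 m is 0.02.

```bash
python3 shift.py '[[[0, 0, 0.02, 0], [0, 0, 0, 0], [0, 0, 0, 0], [0, 0, 0, 0]]]'
```

```text
time_s: 22.02
eef_pos: [0.4815, -0.1068, 0.0906]
orientation: [[-1.0, 0.002, -0.0], [0.002, 1.0, -0.0], [0.0, -0.0, -1.0]]
wrist_force: [0.3, -0.1, -2.2]
finger_gap: 0.299
grasp_force: 59.2
```

Scaled: 0.001 m is 0.02.

```bash
python3 shift.py '[[[0, 0, 0.02, 0], [0, 0, 0, 0], [0, 0, 0, 0], [0, 0, 0, 0]]]'
```

```text
time_s: 22.35
eef_pos: [0.4816, -0.1069, 0.0902]
orientation: [[-1.0, 0.002, 0.0], [0.002, 1.0, 0.0], [-0.0, 0.0, -1.0]]
wrist_force: [-4.9, 1.0, 15.9]
finger_gap: 0.301
grasp_force: 61.2
```

```bash
python3 shift.py '[[[0, 0, 0, 0], [0, 0, 0, 0], [0, 0, 0, 0], [0, 0, 0, 0], [0, 0, 0, 0], [0, 0, 0, 0]]]' 1.0|tail -2; python3 shift.py '[[[0, 0, -0.4, 0], [0, 0, -0.6, 0], [0, 0, -0.6, 0], [0, 0, -0.6, 0], [0, 0, -0.3, 0], [0, 0, 0, 0], [0, 0, 0, 0], [0, 0, 0, 0]]]' | head -2; python3 look.py w9 .02 | grep -A1 gold; python3 shift.py '[[[-0.4, 0.08, 0, 0], [-0.6, 0.08, 0, 0], [-0.6, 0.08, 0, 0], [-0.6, 0.08, 0, 0], [-0.6, 0.08, 0, 0], [-0.6, 0.08, 0, 0], [-0.4, 0.08, 0, 0], [-0.06, 0, 0, 0], [0, 0, 0, 0], [0, 0, 0, 0], [0, 0, 0, 0]]]'; python3 look.py w10 .02
```

```text
finger_gap: 1.007
grasp_force: 0.0
time_s: 23.52
eef_pos: [0.4811, -0.1067, 0.214]
gold [490, 214] n 589 top z 0.059842331613175544 centre [0.5042, 0.0885] mean [0.5033 0.0882] size [0.0303, 0.0156]
   ray on plane [0.5102 0.108 ]
gold [255, 185] n 402 top z 0.039035460876028084 centre [0.4817, -0.1061] mean [ 0.4812 -0.1062] size [0.0185, 0.0182]
   ray on plane [ 0.4818 -0.1067]
time_s: 24.48
eef_pos: [0.6736, -0.0796, 0.2141]
orientation: [[-1.0, 0.002, -0.001], [0.002, 1.0, -0.0], [0.001, -0.0, -1.0]]
wrist_force: [0.1, -1.0, -0.2]
finger_gap: 1.0
grasp_force: 0.0
t 24.4833 tcp [ 0.6736 -0.0796  0.2141] x,y axes [-1.      0.0025  0.0013] [ 0.0025  1.     -0.0002]
gold [257, 184] n 170 top z 0.028664424733526876 centre [0.6749, -0.0777] mean [ 0.6746 -0.0777] size [0.0117, 0.0121]
   ray on plane [ 0.6736 -0.0777]
brown [482, 19] n 2021 top z 0.014045493666778626 centre [0.5339, 0.0923] mean [0.5432 0.0966] size [0.0674, 0.0334]
   ray on plane [0.5416 0.0834]
```

```bash
python3 shift.py '[[[-0.02, 0.036, 0.4, 0], [0, 0, 0.6, 0], [0, 0, 0.6, 0], [0, 0, 0.6, 0], [0, 0, 0.24, 0], [0, 0, 0.14, 0], [0, 0, 0.04, 0], [0, 0, 0, 0], [0, 0, 0, 0], [0, 0, 0, 0]]]'; python3 shift.py '[[[0, 0, 0, 0], [0, 0, 0, 0], [0, 0, 0, 0], [0, 0, 0, 0], [0, 0, 0, 0], [0, 0, 0, 0], [0, 0, 0, 0], [0, 0, 0, 0], [0, 0, 0, 0]]]' 0.0
```

```text
time_s: 25.37
eef_pos: [0.6762, -0.0774, 0.0853]
orientation: [[-1.0, 0.002, 0.002], [0.002, 1.0, -0.0], [-0.002, -0.0, -1.0]]
wrist_force: [-0.0, -0.7, 0.2]
finger_gap: 0.999
grasp_force: 0.0
time_s: 26.12
eef_pos: [0.6756, -0.0774, 0.0839]
orientation: [[-1.0, 0.002, 0.0], [0.002, 1.0, -0.0], [-0.0, -0.0, -1.0]]
wrist_force: [-1.9, 1.0, 5.1]
finger_gap: 0.185
grasp_force: 58.5
```

Scaled: 0.028 m is 0.56, 0.021 m is 0.42.

```bash
python3 shift.py '[[[0, 0, -0.2, 0], [0, 0, -0.4, 0], [0, 0, -0.6, 0], [0.2, 0.28, -0.6, 0], [0.4, 0.54, -0.6, 0], [0.42, 0.56, 0, 0], [0.42, 0.56, 0, 0], [0.42, 0.56, 0, 0], [0.42, 0.56, 0, 0], [0.42, 0.56, 0, 0], [0.42, 0.56, 0, 0], [0.42, 0.56, 0, 0], [0.42, 0.56, 0, 0], [0.42, 0.56, 0, 0], [0.42, 0.56, 0, 0], [0.42, 0.56, 0, 0], [0.24, 0.28, 0, 0], [0, 0, 0, 0], [0, 0, 0, 0], [0, 0, 0, 0]]]'; python3 look.py w11 .02
```

```text
time_s: 27.78
eef_pos: [0.4051, 0.2836, 0.2017]
orientation: [[-1.0, 0.002, 0.001], [0.002, 1.0, -0.0], [-0.001, -0.0, -1.0]]
wrist_force: [0.8, 0.2, -0.3]
finger_gap: 0.183
grasp_force: 58.7
t 27.7833 tcp [0.4051 0.2836 0.2017] x,y axes [-1.      0.0024 -0.0005] [ 0.0024  1.     -0.0001]
gold [51, 293] n 949 top z 0.06015405770677352 centre [0.5019, 0.0995] mean [0.5005 0.1011] size [0.0297, 0.0288]
   ray on plane [0.5101 0.0901]
gold [255, 254] n 567 top z 0.14619426680118078 centre [0.405, 0.2838] mean [0.4036 0.2839] size [0.0123, 0.0129]
   ray on plane [0.4678 0.2837]
brown [253, 350] n 104 top z 0.20236326856299128 centre [0.4913, 0.2779] mean [0.5638 0.2812] size [0.1938, 0.0177]
   ray on plane [0.5784 0.2799]
brown [67, 273] n 3579 top z 0.013870452310068277 centre [0.4531, 0.1341] mean [0.4921 0.106 ] size [0.0937, 0.2166]
   ray on plane [0.4931 0.106 ]
brown [259, 180] n 1843 top z 0.013586162439393283 centre [0.4015, 0.287] mean [0.4006 0.2869] size [0.0462, 0.0475]
   ray on plane [0.3983 0.2867]
```

View pics/w11.png

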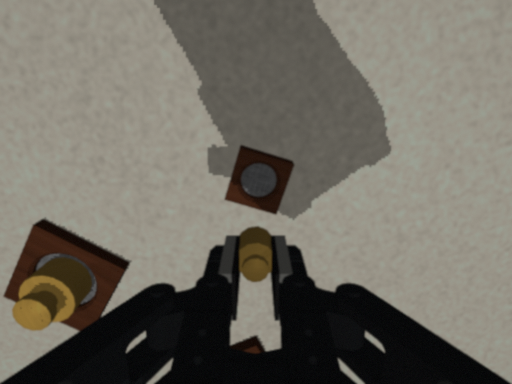

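Weight_50 is held upright at (255,254), with case_50 clear at (259,180).

```bash
python3 shift.py '[[[0.06, 0.06, 0.2, 0], [0, 0, 0.4, 0], [0, 0, 0.6, 0], [0, 0, 0.5, 0], [0, 0, 0.2, 0], [0, 0, 0.14, 0], [0, 0, 0.06, 0], [0, 0, 0.06, 0], [0, 0, 0, 0], [0, 0, 0, 0], [0, 0, 0, 0]]]'; python3 shift.py '[[[0, 0, 0.02, 0], [0, 0, 0.02, 0], [0, 0, 0, 0], [0, 0, 0, 0], [0, 0, 0, 0]]]'
```

```text
time_s: 28.75
eef_pos: [0.402, 0.2874, 0.0941]
orientation: [[-1.0, 0.002, 0.001], [0.002, 1.0, 0.001], [-0.001, 0.001, -1.0]]
wrist_force: [-0.1, -0.1, -0.4]
finger_gap: 0.184
grasp_force: 58.7
time_s: 29.17
eef_pos: [0.4017, 0.2871, 0.0914]
orientation: [[-1.0, 0.002, 0.0], [0.002, 1.0, -0.0], [-0.0, -0.0, -1.0]]
wrist_force: [-0.7, 0.6, 0.2]
finger_gap: 0.179
grasp_force: 58.7
```

Scaled: 0.001 m is 0.02.

```bash
python3 shift.py '[[[0, 0, 0.02, 0], [0, 0, 0, 0], [0, 0, 0, 0], [0, 0, 0, 0]]]'; python3 shift.py '[[[0, 0, 0.02, 0], [0, 0, 0, 0], [0, 0, 0, 0], [0, 0, 0, 0]]]'
```

```text
time_s: 29.5
eef_pos: [0.4017, 0.2871, 0.0904]
orientation: [[-1.0, 0.002, -0.0], [0.002, 1.0, -0.0], [0.0, -0.0, -1.0]]
wrist_force: [0.4, -0.1, -0.8]
finger_gap: 0.185
grasp_force: 58.7
time_s: 29.83
eef_pos: [0.4018, 0.2872, 0.0898]
orientation: [[-1.0, 0.002, 0.0], [0.002, 1.0, 0.0], [-0.0, 0.0, -1.0]]
wrist_force: [-1.9, -2.6, 11.6]
finger_gap: 0.179
grasp_force: 60.0
```

Scaled: -0.03 m is -0.6, -0.02 m is -0.4.

```bash
python3 shift.py '[[[0, 0, 0, 0], [0, 0, 0, 0], [0, 0, 0, 0], [0, 0, 0, 0], [0, 0, 0, 0], [0, 0, 0, 0], [0, 0, 0, 0]]]' 1.0|tail -2; python3 shift.py '[[[0, 0, -0.4, 0], [0, 0, -0.6, 0], [0, 0, -0.6, 0], [0, 0, -0.6, 0], [0, 0, -0.3, 0], [0, 0, 0, 0], [0, 0, 0, 0], [0, 0, 0, 0]]]' | head -2; python3 look.py w12 .02 | grep -A1 gold; python3 - <<'E'
from h import *
p,d=imaging.capture("scene"); cv2.imwrite("pics/scene1.png",p[:,:,::-1])
E
```

```text
finger_gap: 0.999
grasp_force: 0.0
time_s: 31.08
eef_pos: [0.4014, 0.287, 0.2137]
gold [51, 293] n 546 top z 0.060345242156791316 centre [0.4535, 0.159] mean [0.4922 0.1048] size [0.0296, 0.1831]
   ray on plane [0.5207 0.0819]
gold [256, 185] n 183 top z 0.034635152241587426 centre [0.4017, 0.2879] mean [0.4012 0.2878] size [0.0117, 0.0123]
   ray on plane [0.4025 0.2874]
```

View pics/scene1.png

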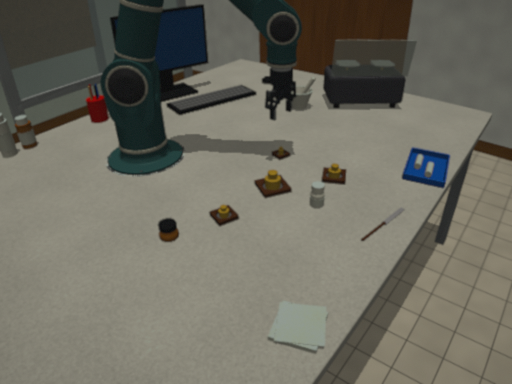

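All four weights stand in their own cases, at (224,213), (272,182), (334,173) and (281,153). The bottle (317,194) and jar (168,229) have not moved, and the gripper is clear.

```bash
python3 -c "
from station import robot, imaging, probe_bus
print(robot.job_done())"
```

```text
the job is handed in; nothing more can be done
None
```

All four weights were set down upright in the wells of their own cases, the bottle and jar were left where they stood, and I handed the job in at about 31 s; no verdict was returned.

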